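# Release the large oak galls from their dispenser

### The job

Two lever dispensers on the ink-making table hold oak galls, one large galls and one small galls. With a fingertip press down the paddle of the dispenser with the large galls, keep it down until all three have rolled into its catch tray, then let the lever come back up so that the gate is shut again and move clear. Do not touch the galls, pick anything up or work the other dispenser, and leave the jar, dish, tub and case where they stand.

Things in the scene. Friction and masses are not known exactly. Their poses are not given: they have to be found in the camera images.
- large_dispenser: Fixed wooden dispenser of the three large galls; the two are alike but for gall size. Origin: underside centre; x from paddle (-x) to catch tray (+x), z up. Base 370 x 110 x 12 mm, x -180 to +190. On a ramp falling 0.16 rad to +x, an open-topped chute 36 mm wide (x -55 to +53, y 0) holds the galls in a row against the gate (x +55). Walled catch tray: x +67 to +172, y -46 to +46, floor 31 mm high falling to 15. Axle posts 96 mm high.
- large_lever (a joint): Rocking lever of the large galls' dispenser, rad: 0 = gate shut (rest), 0.36 = paddle fully down, gate fully up. Bar along the dispenser's x, axle 85 mm high at x -50, y +37 mm; paddle at -x end, thin aluminium gate at +x end. A spring shuts it when let go: about 2.5 N on the paddle starts it, 5.5 N holds it fully down. Its galls can pass the gate from about 0.23.
- large_paddle (a point): Flat wooden press paddle on the near end of the lever of the large galls' dispenser, 46 x 42 x 8 mm. This point: centre of its top face, 94 mm above the table at rest, 102 mm from the axle; sinks in an arc to about 58 mm when fully down, tilting 0.36 rad (outer end lower). x points to the gate, z out of the top face.
- large_gall1: Large oak gall, dark brown ball 30 mm across, loose; origin at its centre. Starts in the chute, number 1 next to the gate.
- large_gall2: Large oak gall, dark brown ball 30 mm across, loose; origin at its centre. Starts in the chute, number 1 next to the gate.
- large_gall3: Large oak gall, dark brown ball 30 mm across, loose; origin at its centre. Starts in the chute, number 1 next to the gate.
- small_dispenser: Fixed wooden dispenser of the three small galls; the two are alike but for gall size. Origin: underside centre; x from paddle (-x) to catch tray (+x), z up. Base 370 x 110 x 12 mm, x -180 to +190. On a ramp falling 0.16 rad to +x, an open-topped chute 36 mm wide (x -55 to +53, y 0) holds the galls in a row against the gate (x +55). Walled catch tray: x +67 to +172, y -46 to +46, floor 31 mm high falling to 15. Axle posts 96 mm high.
- small_lever (a joint): Rocking lever of the small galls' dispenser, rad: 0 = gate shut (rest), 0.36 = paddle fully down, gate fully up. Bar along the dispenser's x, axle 85 mm high at x -50, y +37 mm; paddle at -x end, thin aluminium gate at +x end. A spring shuts it when let go: about 2.5 N on the paddle starts it, 5.5 N holds it fully down. Its galls can pass the gate from about 0.12.
- small_paddle (a point): Flat wooden press paddle on the near end of the lever of the small galls' dispenser, 46 x 42 x 8 mm. This point: centre of its top face, 94 mm above the table at rest, 102 mm from the axle; sinks in an arc to about 58 mm when fully down, tilting 0.36 rad (outer end lower). x points to the gate, z out of the top face.
- small_gall1: Small oak gall, dark brown ball 18 mm across, loose; origin at its centre. Starts in the chute, number 1 next to the gate.
- small_gall2: Small oak gall, dark brown ball 18 mm across, loose; origin at its centre. Starts in the chute, number 1 next to the gate.
- small_gall3: Small oak gall, dark brown ball 18 mm across, loose; origin at its centre. Starts in the chute, number 1 next to the gate.
- jar: Bystander: closed amber glass jar with white cap, 56 mm across, 75 mm high, loose; origin at underside centre.
- dish: Bystander: small open steel dish, 64 mm across, 28 mm high, loose; origin at underside centre.
- tub: Bystander: empty white plastic tub, 96 mm across, 95 mm high, loose; origin at underside centre.
- case: Bystander: dark blue spectacle case, 160 x 60 x 42 mm, loose; origin at underside centre, x along its length.

How it is judged:
On the way, in this order (a step that is already met when the one before it is completed fails the run):
1. the fingers press the paddle of the large galls' dispenser and its gate begins to rise (value of joint large_lever above 0.1 rad and contact force between large_dispenser and the fingers above 0.5 N and horizontal distance between the grasp point and large_paddle below 0.06 m), for 0.04 s.
2. all three large galls are in the tray while the fingers still keep the paddle down (x of large_gall1 in the frame of large_dispenser between 0.07 and 0.175 m and y of large_gall1 in the frame of large_dispenser between -0.05 and 0.05 m and z of each of large_gall1, large_gall2, large_gall3 in the frame of large_dispenser below 0.06 m and x of large_gall2 in the frame of large_dispenser between 0.07 and 0.175 m and y of large_gall2 in the frame of large_dispenser between -0.05 and 0.05 m and x of large_gall3 in the frame of large_dispenser between 0.07 and 0.175 m and y of large_gall3 in the frame of large_dispenser between -0.05 and 0.05 m and value of joint large_lever above 0.12 rad and contact force between large_dispenser and the fingers above 0.5 N and horizontal distance between the grasp point and large_paddle below 0.06 m), for 0.1 s.
At the end, for the whole second after the job is handed in: All three large galls at rest (<0.05 m/s) in their tray (centre 70-175 mm along the dispenser's x, within 50 mm of its middle line, below 60 mm); both levers within 0.04 rad of shut; small galls still behind their gate; jar, dish, tub, case within 20 mm of their start (x of large_gall1 in the frame of large_dispenser between 0.07 and 0.175 m and y of large_gall1 in the frame of large_dispenser between -0.05 and 0.05 m and z of each of large_gall1, large_gall2, large_gall3 in the frame of large_dispenser below 0.06 m and x of large_gall2 in the frame of large_dispenser between 0.07 and 0.175 m and y of large_gall2 in the frame of large_dispenser between -0.05 and 0.05 m and x of large_gall3 in the frame of large_dispenser between 0.07 and 0.175 m and y of large_gall3 in the frame of large_dispenser between -0.05 and 0.05 m and linear speed of each of large_gall1, large_gall2, large_gall3 below 0.05 m/s and value of joint each of large_lever, small_lever below 0.04 rad and x of each of small_gall1, small_gall2, small_gall3 in the frame of small_dispenser below 0.053 m and z of each of small_gall1, small_gall2, small_gall3 in the frame of small_dispenser above 0.035 m and distance of each of jar, dish, tub, case from where it was at the start of the episode below 0.02 m); the robot touches nothing.
It fails at once if the robot touches a gall (contact force between any of large_gall1, large_gall2, large_gall3, small_gall1, small_gall2, small_gall3 and the fingers above 0.2 N or contact force between any of large_gall1, large_gall2, large_gall3, small_gall1, small_gall2, small_gall3 and the arm above 0.2 N).
It fails at once if a gall is lifted out of its dispenser (height (world z) of any of large_gall1, large_gall2, large_gall3, small_gall1, small_gall2, small_gall3 above 0.1 m).
It fails at once if the other dispenser's lever is worked (value of joint small_lever above 0.08 rad).
It fails at once if a bystander is moved, lifted or tipped (distance of any of jar, dish, tub, case from where it was at the start of the episode above 0.02 m or angle between any of jar, dish, tub, case's own z axis and vertical above 0.3 rad).
It also fails if it takes over 32 s, if anything falls off the work surface, if the arm or the gripper's body presses on something with over 40 N, if the wrist force passes 120 N, or if a joint passes its speed limit or range.

### The arm

A 6-joint arm with a two-finger parallel gripper is mounted at the origin on the work surface. World frame = base frame: x ahead of the robot, y to its left, z up, the work surface at z = 0. Lengths are in m, angles in rad, forces in N, time in s.
With the tool pointing down it reaches from about 0.225 to 0.875 m from the base axis. Payload 3.4 kg.
Tool frame: the origin (TCP) lies at the very end of the fingers, on their centre line; the grasp point (between the pads) lies 19 mm behind it (manip.pinch_z is the distance from the TCP to the grasp point, in m); z points along the fingers, y is the line along which they close (so a half turn about z gives the same grasp; the last joint's range is limited). The gripper opens to 85 mm and grips with 20 to 120 N. Pads are 22 mm wide; open, the fingers measure 114 mm over their backs; the gripper's body (76 mm by 85 mm) begins 54 mm behind the grasp point. The pads swing forward as they close: fully open they stand 13 mm farther back than shut.
Start: joints at [-1.347, 0.276, 1.505, -0, 1.361, -0.121], TCP at [0.194, -0.541, 0.231] pointing down, gripper open.
Joint ranges: [-2.89, 2.89], [-0.75, 2.08], [0.22, 2.7], [-1.18, 4.32], [0.11, 2.71], [-2.7, 2.7]. Speed limits (rad/s): [2.57, 2.57, 3.14, 3.14, 3.14, 3.14].

### API

Orientations are given as a unit quaternion [w, x, y, z].
In Python, from rig import manip gives the robot as it stands. The module is installed in compiled form; this text tells all that it offers.
- The arm moves only by the shell command python3 -m jog 'ROWS' [FORCE]. ROWS is JSON, a list of rows, each an object of numbers: "dx", "dy", "dz": the shift along the tool's x, y, z each as a share of 25 cm, from -1 to 1; "ax", "ay", "az": the turn, a rotation vector about the tool's x, y, z each as a share of 90 degrees, from -1 to 1; "grip": the opening, from -1 (shut) to 1 (fully open), so that 0 is half open. A call has 1 to 5 rows; each row is the pose to reach, as a shift and turn from the pose commanded when the call began, along the tool's axes at that moment; what a row does not reach only later rows make up. A row lasts 1/12 s, in which the tool goes at most 41.7 mm and 7.16 degrees, less where a joint would pass 70% of its speed; a pose out of reach is approached as far as the arm can. A call with a number of a shift or a turn outside -1 to 1 is refused whole. A call with a gripper value outside its range is refused whole. The fingers move at their own pace and stop on an object; FORCE is the grip in N (left out, the last holds). Time passes only in rows, so rows that repeat a pose let the fingers close. It gives the time, the measured TCP pose, the force, the opening and the grip force at its end, in the units of the state.
- manip.get_state(): the state, without advancing time (a new reading comes with each control period).
- manip.get_image(name): name is "side" or "top" or "wrist"; returns a dict with "img" (480x640x3 uint8, red, green, blue), "mtx" (3x3 intrinsics, pixels), "world_to_cam" (4x4, takes a point from world to camera coordinates); the wrist camera has in their place "T_tool_cam" (4x4, takes a point from camera to tool coordinates, whose origin is the TCP and whose axes are the flange's). Camera axes: x right, y down, z forward; pixel columns grow to the right and rows downward; lengths in m; the calibration is good to about 2 mm. A picture is of the moment at which its call begins: read the wrist's pose just before it. There is no depth.
- manip.sign_off(): hands the job in; it is judged then, once.
The state is a dict: "clock": time; "qpos": joint angles; "qd": joint speeds; "effort": joint torques, N m; "position": TCP position; "ee_rot": TCP orientation; "contact_force": force on the tool from outside, world axes, zero at the start; "moment": the same for the moment, N m; "width": finger opening in m; "gripper_force": force on a finger pad.
Only numpy, scipy, OpenCV 4.12 (cv2) and the standard library are available. Lean on these libraries where they do the work, as an engineer would, in place of code of your own. Each camera call takes 0.05 s, during which the arm holds its last target. There are 200 camera calls.

## Working session

There is one attempt and no reset: what is moved stays moved. The work goes in short steps, Python scripts to look and compute and a shell command to move; the robot and the scene stay as the last step left them, time stands still between calls to the robot, and variables do not carry over. Pictures are saved under pics/ and viewed, at most 10 in all, crops included, and the job is handed in when it is done.

```bash
mkdir -p pics
python3 - <<'E'
from rig import manip
import cv2,pickle
s=manip.get_state();print(s)
d={}
for n in("top","side"):
    d[n]=manip.get_image(n);cv2.imwrite(f"pics/{n}0.png",d[n]["img"][:,:,::-1]);print(n,d[n]["mtx"],d[n]["world_to_cam"])
pickle.dump(d,open("d.pkl","wb"))
E
```

```text
{'clock': 0.0, 'qpos': array([-1.34700796e+00,  2.76594700e-01,  1.50615040e+00, -1.25214915e-05,
        1.36067709e+00, -1.20982611e-01]), 'qd': array([-1.32219317e-03,  8.48161393e-04, -9.60651023e-05,  5.04523268e-04,
        1.25460072e-04, -1.92704285e-04]), 'effort': array([ 1.14975624e-03, -4.16772652e+01, -2.45803034e+01, -2.80065865e-05,
        1.10592420e-02,  2.80722850e-05]), 'position': array([ 0.19422083, -0.54064251,  0.23043299]), 'ee_rot': array([-9.13243931e-04,  9.85177743e-01,  1.71534189e-01, -5.31147042e-05]), 'contact_force': array([-0.03192624, -0.23936962, -0.21373407]), 'moment': array([ 0.01723263,  0.02579242, -0.02178353]), 'gripper_force': 0.0, 'width': 0.0852777870828388}
top [[602.2885266    0.         319.56605654]
 [  0.         602.2885266  242.66704509]
 [  0.           0.           1.        ]] [[-1.88374473e-02 -9.99819703e-01 -2.39004534e-03  5.54040597e-03]
 [-9.81455561e-01  1.89474373e-02 -1.90751085e-01  6.04349058e-01]
 [ 1.90761978e-01 -1.24754022e-03 -9.81635529e-01  1.38549929e+00]
 [ 0.00000000e+00  0.00000000e+00  0.00000000e+00  1.00000000e+00]]
side [[559.28920921   0.         326.13730497]
 [  0.         559.28920921 249.22074317]
 [  0.           0.           1.        ]] [[-0.94774643 -0.31847362  0.01874194  0.53283797]
 [-0.2249322   0.62540546 -0.74717704  0.20233582]
 [ 0.22623486 -0.71235003 -0.66436076  1.36036127]
 [ 0.          0.          0.          1.        ]]
```

View pics/top0.png

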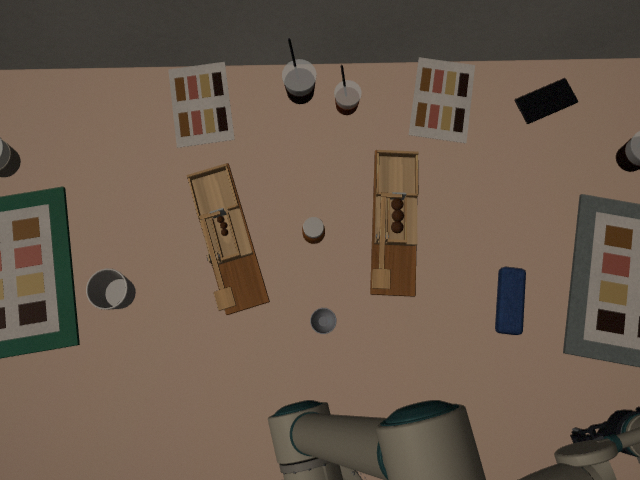

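View pics/side0.png

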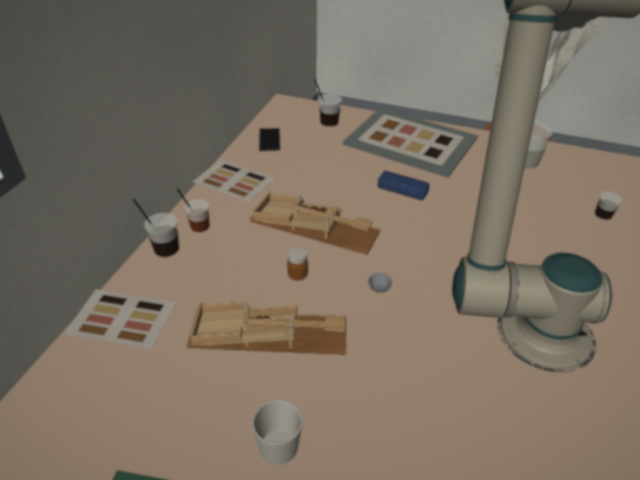

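The large galls are in the right-hand dispenser in the top view. Its paddle is at about (381,279) and the chute galls at (397,205–227). The case is at (510,300), the dish at (323,320) and the jar at (313,230).

```bash
cat > h.py <<'E'
import numpy as np
def ray(c,uv,z):
    W=c["world_to_cam"];R=W[:3,:3];o=-R.T@W[:3,3]
    d=R.T@np.linalg.solve(c["mtx"],[*uv,1]);return o+d*(z-o[2])/d[2]
def proj(c,p):
    W=c["world_to_cam"];q=c["mtx"]@(W[:3,:3]@p+W[:3,3]);return q[:2]/q[2]
E
python3 - <<'E'
import pickle,cv2,numpy as np
from h import *
d=pickle.load(open("d.pkl","rb"));t=d["top"]
for n,uv,z in[("paddle",(381,279),.094),("bl",(372,295),.012),("br",(415,296),.012),("axle post tops",(383,237),.096),("trayTL",(375,151),.04),("trayTR",(418,152),.04)]:print(n,ray(t,uv,z).round(4))
p=ray(t,(381,279),.094);print("side",proj(d["side"],p))
a=cv2.resize(t["img"][140:305,355:435],None,fx=3.6,fy=3.6,interpolation=2)
b=cv2.resize(d["side"]["img"][185:255,245:385],None,fx=3.4,fy=3.4,interpolation=2)
c=np.zeros((600,770,3),np.uint8);c[:a.shape[0],:a.shape[1]]=a;c[:b.shape[0],290:290+b.shape[1]]=b
cv2.imwrite("pics/crop0.png",cv2.convertScaleAbs(c[:,:,::-1],alpha=1.5))
E
```

```text
paddle [ 0.5092 -0.1461  0.094 ]
bl [ 0.4811 -0.1312  0.012 ]
br [ 0.4767 -0.2356  0.012 ]
axle post tops [ 0.6076 -0.1544  0.096 ]
trayTL [ 0.8387 -0.149   0.04  ]
trayTR [ 0.834  -0.2564  0.04  ]
side [362.46245181 222.00390291]
```

View pics/crop0.png

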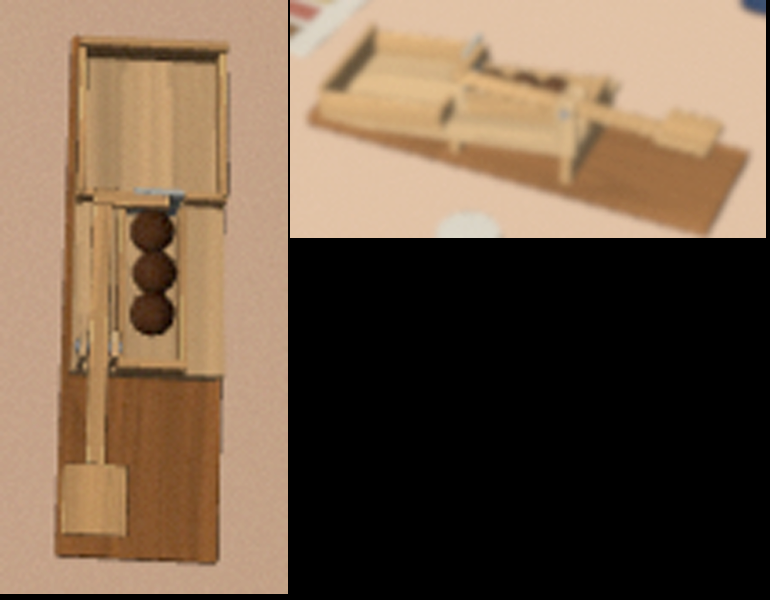

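The enlarged crop confirms it: the paddle's top centre is at pixel (381,279), which gives world (0.509, -0.146). The side view agrees. I'm moving in at a safe height with the fingers shut.

```bash
python3 -m jog '[{"dx":0.68,"dy":-0.42,"grip":-1},{"dx":0.68,"dy":-0.42,"grip":-1},{"dx":0.68,"dy":-0.42,"grip":-1},{"dx":0.68,"dy":-0.42,"grip":-1},{"dx":0.68,"dy":-0.42,"grip":-1}]' 20
python3 -m jog '[{"dx":0.68,"dy":-0.42,"grip":-1},{"dx":0.68,"dy":-0.42,"grip":-1},{"dx":0.68,"dy":-0.42,"grip":-1},{"dx":0.68,"dy":-0.42,"grip":-1},{"dx":0.68,"dy":-0.42,"grip":-1}]'
python3 -m jog '[{"dx":0.34,"dy":-0.22,"az":0.25,"grip":-1},{"dx":0.34,"dy":-0.22,"az":0.25,"grip":-1},{"dx":0.34,"dy":-0.22,"az":0.25,"grip":-1},{"dx":0.34,"dy":-0.22,"az":0.25,"grip":-1},{"dx":0.34,"dy":-0.22,"az":0.25,"grip":-1}]'
python3 -c "
from rig import manip
print(manip.get_state())"
```

```text
{'clock': 0.1, 'qpos': array([-1.34698859e+00,  2.76515333e-01,  1.50602773e+00, -1.14173506e-06,
        1.36070880e+00, -1.21008095e-01]), 'qd': array([-0.00057645, -0.00242975, -0.00268888, -0.00220331, -0.00028815,
        0.00054966]), 'effort': array([ 1.00062756e-03, -4.17701018e+01, -2.46404672e+01, -1.77228671e-04,
        5.93258752e-03,  5.66569852e-06]), 'position': array([ 0.19424498, -0.54068058,  0.23052714]), 'ee_rot': array([-8.28478808e-04,  9.85174174e-01,  1.71555119e-01, -4.31801573e-05]), 'contact_force': array([ 0.02646677, -0.32175795, -0.12211662]), 'moment': array([ 0.01174467, -0.01175147,  0.02526768]), 'gripper_force': 0.0, 'width': 0.08528529160872951}schema error: expected keys dx, dy, dz, ax, ay, az, grip
schema error: expected keys dx, dy, dz, ax, ay, az, grip
schema error: expected keys dx, dy, dz, ax, ay, az, grip
```

All keys are required in every row.

```bash
python3 -m jog '[{"dx":0.68,"dy":-0.42,"dz":0,"ax":0,"ay":0,"az":0,"grip":-1},{"dx":0.68,"dy":-0.42,"dz":0,"ax":0,"ay":0,"az":0,"grip":-1},{"dx":0.68,"dy":-0.42,"dz":0,"ax":0,"ay":0,"az":0,"grip":-1},{"dx":0.68,"dy":-0.42,"dz":0,"ax":0,"ay":0,"az":0,"grip":-1},{"dx":0.68,"dy":-0.42,"dz":0,"ax":0,"ay":0,"az":0,"grip":-1}]' 20
```

```text
clock: 0.52
position: [0.3199, -0.3821, 0.2309]
ee_rot: [-0.001, 0.985, 0.172, 0.0]
contact_force: [0.7, 0.1, 0.3]
width: 0.0255
gripper_force: 0.0
```

```bash
python3 -m jog '[{"dx":0.68,"dy":-0.42,"dz":0,"ax":0,"ay":0,"az":0,"grip":-1},{"dx":0.68,"dy":-0.42,"dz":0,"ax":0,"ay":0,"az":0,"grip":-1},{"dx":0.68,"dy":-0.42,"dz":0,"ax":0,"ay":0,"az":0,"grip":-1},{"dx":0.68,"dy":-0.42,"dz":0,"ax":0,"ay":0,"az":0,"grip":-1},{"dx":0.68,"dy":-0.42,"dz":0,"ax":0,"ay":0,"az":0,"grip":-1}]'
python3 -m jog '[{"dx":0.34,"dy":-0.22,"dz":0,"ax":0,"ay":0,"az":0.25,"grip":-1},{"dx":0.34,"dy":-0.22,"dz":0,"ax":0,"ay":0,"az":0.25,"grip":-1},{"dx":0.34,"dy":-0.22,"dz":0,"ax":0,"ay":0,"az":0.25,"grip":-1},{"dx":0.34,"dy":-0.22,"dz":0,"ax":0,"ay":0,"az":0.25,"grip":-1},{"dx":0.34,"dy":-0.22,"dz":0,"ax":0,"ay":0,"az":0.25,"grip":-1}]'
```

```text
clock: 0.93
position: [0.4445, -0.2258, 0.2311]
ee_rot: [-0.001, 0.985, 0.172, 0.0]
contact_force: [0.7, -0.9, 0.1]
width: 0.0002
gripper_force: 0.0
clock: 1.35
position: [0.5053, -0.1465, 0.2307]
ee_rot: [-0.0, 1.0, -0.023, -0.001]
contact_force: [-0.4, -1.0, -0.3]
width: 0.0
gripper_force: 0.0
```

```bash
python3 -m jog '[{"dx":0,"dy":0,"dz":0.13,"ax":0,"ay":0,"az":0,"grip":-1},{"dx":0,"dy":0,"dz":0.26,"ax":0,"ay":0,"az":0,"grip":-1},{"dx":0,"dy":0,"dz":0.39,"ax":0,"ay":0,"az":0,"grip":-1},{"dx":0,"dy":0,"dz":0.48,"ax":0,"ay":0,"az":0,"grip":-1},{"dx":0,"dy":0,"dz":0.48,"ax":0,"ay":0,"az":0,"grip":-1}]'
python3 - <<'E'
from rig import manip
import cv2,numpy as np
s=manip.get_image("side")["img"][150:270,245:405];w=manip.get_image("wrist")["img"]
c=np.hstack([cv2.resize(s,(400,300),interpolation=2),cv2.resize(w,(400,300))])
cv2.imwrite("pics/above.png",cv2.convertScaleAbs(c[:,:,::-1],alpha=1.4))
E
```

```text
clock: 1.77
position: [0.5004, -0.1473, 0.1066]
ee_rot: [-0.002, 1.0, -0.024, -0.005]
contact_force: [-0.8, 0.1, -0.0]
width: -0.0
gripper_force: 0.0
```

View pics/above.png

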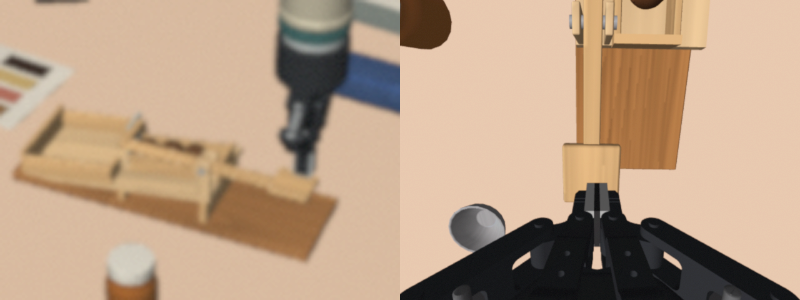

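The closed fingertips are over the paddle, slightly to its outer side: the paddle spans about (565–618, 145–200) in the wrist half, and the tip is at (597,190). I'll shift 6 mm inward and press.

```bash
python3 -m jog '[{"dx":0.024,"dy":0,"dz":0.03,"ax":0,"ay":0,"az":0,"grip":-1},{"dx":0.024,"dy":0,"dz":0.07,"ax":0,"ay":0,"az":0,"grip":-1},{"dx":0.024,"dy":0,"dz":0.12,"ax":0,"ay":0,"az":0,"grip":-1},{"dx":0.024,"dy":0,"dz":0.16,"ax":0,"ay":0,"az":0,"grip":-1},{"dx":0.024,"dy":0,"dz":0.16,"ax":0,"ay":0,"az":0,"grip":-1}]'
```

```text
clock: 2.28
position: [0.5116, -0.1489, 0.0709]
ee_rot: [0.0, 1.0, -0.024, 0.001]
contact_force: [1.0, -2.1, 3.8]
width: -0.0001
gripper_force: 2.2
```

```bash
python3 -m jog '[{"dx":0,"dy":0,"dz":0.015,"ax":0,"ay":0,"az":0,"grip":-1},{"dx":0,"dy":0,"dz":0.03,"ax":0,"ay":0,"az":0,"grip":-1},{"dx":0,"dy":0,"dz":0.03,"ax":0,"ay":0,"az":0,"grip":-1},{"dx":0,"dy":0,"dz":0.03,"ax":0,"ay":0,"az":0,"grip":-1},{"dx":0,"dy":0,"dz":0.03,"ax":0,"ay":0,"az":0,"grip":-1}]'
python3 - <<'E'
from rig import manip
import cv2,numpy as np
s=manip.get_image("side")["img"][150:270,245:405];w=manip.get_image("top")["img"][140:290,320:520]
c=np.hstack([cv2.resize(s,(400,300),interpolation=2),cv2.resize(w,(400,300),interpolation=2)])
cv2.imwrite("pics/press.png",cv2.convertScaleAbs(c[:,:,::-1],alpha=1.4))
E
```

```text
clock: 2.7
position: [0.5119, -0.1489, 0.065]
ee_rot: [0.001, 1.0, -0.024, 0.001]
contact_force: [0.7, 0.5, 5.5]
width: -0.0003
gripper_force: 2.4
```

View pics/press.png

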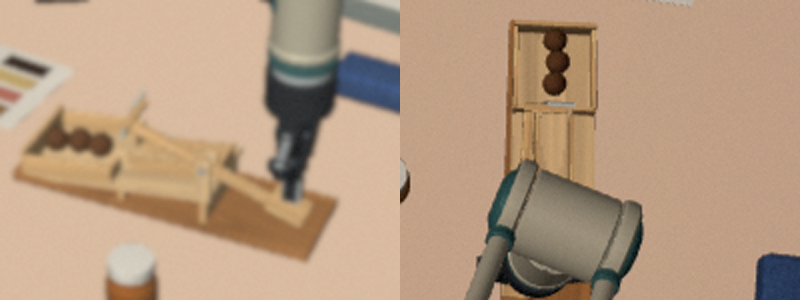

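All three galls are in the tray: (555,40), (557,62) and (554,84) in the right half. The lever is well up and the force is 5.5 N. I'll hold a little longer and check that they have settled.

```bash
python3 -m jog '[{"dx":0,"dy":0,"dz":0,"ax":0,"ay":0,"az":0,"grip":-1},{"dx":0,"dy":0,"dz":0,"ax":0,"ay":0,"az":0,"grip":-1},{"dx":0,"dy":0,"dz":0,"ax":0,"ay":0,"az":0,"grip":-1},{"dx":0,"dy":0,"dz":0,"ax":0,"ay":0,"az":0,"grip":-1},{"dx":0,"dy":0,"dz":0,"ax":0,"ay":0,"az":0,"grip":-1}]'
python3 - <<'E'
from rig import manip
import cv2,numpy as np
from h import *
p=np.array([.509,-.146]);o=p+.152*np.array([.9987,-.05])-.037*np.array([.05,.9987])
for i in range(2):
    t=manip.get_image("top");m=t["img"][140:240,372:422].max(2)<75
    n,l,st,c=cv2.connectedComponentsWithStats(m.astype(np.uint8))
    for k in range(1,n):
        if st[k,4]>30:
            w=ray(t,c[k]+[372,140],.038)[:2]-o;print(st[k,:],(w@[.9987,-.05]).round(3),(w@[.05,.9987]).round(3))
E
```

```text
clock: 3.22
position: [0.5119, -0.1489, 0.0651]
ee_rot: [0.001, 1.0, -0.024, 0.001]
contact_force: [0.9, -0.1, 5.9]
width: -0.0001
gripper_force: 2.4
[  6  12  38  36 429] 0.139 -0.006
[10 80  7 20 49] -0.014 0.023
[ 0 82  9 18 62] -0.025 0.048
[ 19  85  31  15 115] -0.028 -0.027
[  5  12  39  36 429] 0.139 -0.006
[10 80  7 20 48] -0.014 0.022
[ 0 82  9 18 62] -0.025 0.048
[ 19  85  31  15 116] -0.028 -0.028
```

The galls are still, with the row centred about 0.13 m along the dispenser. I'll release gently.

```bash
python3 -m jog '[{"dx":0,"dy":0,"dz":-0.03,"ax":0,"ay":0,"az":0,"grip":-1},{"dx":0,"dy":0,"dz":-0.06,"ax":0,"ay":0,"az":0,"grip":-1},{"dx":0,"dy":0,"dz":-0.1,"ax":0,"ay":0,"az":0,"grip":-1},{"dx":0,"dy":0,"dz":-0.15,"ax":0,"ay":0,"az":0,"grip":-1},{"dx":0,"dy":0,"dz":-0.22,"ax":0,"ay":0,"az":0,"grip":-1}]'
python3 -m jog '[{"dx":-0.1,"dy":0,"dz":-0.15,"ax":0,"ay":0,"az":0,"grip":-1},{"dx":-0.2,"dy":0,"dz":-0.3,"ax":0,"ay":0,"az":0,"grip":-1},{"dx":-0.3,"dy":0,"dz":-0.45,"ax":0,"ay":0,"az":0,"grip":-1},{"dx":-0.3,"dy":0,"dz":-0.45,"ax":0,"ay":0,"az":0,"grip":-1},{"dx":-0.3,"dy":0,"dz":-0.45,"ax":0,"ay":0,"az":0,"grip":-1}]'
python3 - <<'E'
from rig import manip
import cv2,numpy as np
s=manip.get_image("side")["img"][150:270,245:405];w=manip.get_image("top")["img"][140:340,270:537]
c=np.hstack([cv2.resize(s,(400,300),interpolation=2),cv2.resize(w,(400,300),interpolation=2)])
cv2.imwrite("pics/end.png",cv2.convertScaleAbs(c[:,:,::-1],alpha=1.4))
E
```

```text
clock: 3.73
position: [0.5095, -0.1476, 0.1189]
ee_rot: [-0.001, 1.0, -0.024, -0.001]
contact_force: [0.6, -0.1, 0.2]
width: -0.0002
gripper_force: 0.0
clock: 4.15
position: [0.4357, -0.1449, 0.2348]
ee_rot: [0.001, 1.0, -0.024, 0.003]
contact_force: [0.6, 0.0, -0.2]
width: -0.0001
gripper_force: 0.0
```

View pics/end.png

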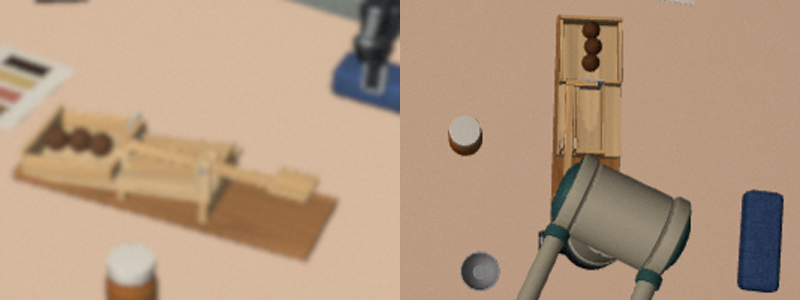

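The lever is back at rest (paddle at (295,185) in the left half, as before the press). The galls are at rest in the tray, and the jar, dish and case haven't moved.

```bash
python3 -c "
from rig import manip
print(manip.sign_off())"
```

```text
the job is handed in; nothing more can be done
None
```

The job is handed in, though no verdict came back: all three large galls rolled into their tray while the paddle was held down, the lever came back up to shut, and the arm is clear.

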